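Pin the cleaning turntable at zero

ROBOT

A 6-joint arm with a two-finger parallel gripper is mounted at the origin on a cart in front of the work surface, level with it; the furniture and walls round the work are solid. World frame = base frame: x ahead of the robot, y to its left, z up, the work surface at z = 0. Lengths are in mm, angles in degrees, forces in N, time in s.
With the tool pointing down it reaches from about 300 to 850 mm from the base axis. Payload 5.4 kg.
Tool frame: the origin (TCP) lies between the finger pads; the fingertips stand 22 mm ahead of it and the grasp point (between the pads) lies 3 mm ahead of it (arm.tip_reach is the distance from the TCP to the fingertips, in mm); z points along the fingers, y is the line along which they close (so a half turn about z gives the same grasp; the last joint's range is limited). The gripper opens to 85 mm and grips with 20 to 120 N. Pads are 22 mm wide; open, the fingers measure 114 mm over their backs; the gripper's body (76 mm by 85 mm) begins 54 mm behind the grasp point. The pads swing forward as they close: fully open they stand 13 mm farther back than shut.
Start: joints at [-86.522, 9.076, 91.501, -0, 79.423, -12.038], TCP at [153.79, -554.035, 253.299] pointing down, gripper open.
Joint ranges: [-166.64, 166.64], [-54.1, 131.32], [10.49, 154.53], [-73.88, 253.88], [9.74, 151.15], [-171.62, 171.62]. Speed limits (degrees/s): [147.25, 147.25, 180, 180, 180, 180].

INTERFACE

Orientations are given as a 3x3 rotation matrix whose columns are the frame's x, y, z axes.
In Python, from bench import arm, ticket, grab_frame gives the robot as it stands (arm), with the cameras as plain functions and the job (ticket).
- The arm moves only by the shell command python3 steer.py 'ROWS' [FORCE]. ROWS is a JSON list of rows, 1 to 20 of them, each of 7 numbers: the finger opening in mm, then dx, dy, dz in mm, then a rotation vector rx, ry, rz in degrees; each row is the pose to reach, as a shift and turn from the pose commanded when the command began, along the tool's axes at that moment; what a row does not reach only later rows make up. A row lasts 1/12 s, in which the tool goes at most 41.7 mm and 7.16 degrees, less where a joint would pass 70% of its speed; a pose out of reach is approached as far as the arm can. The fingers move at their own pace and stop on an object; FORCE is the grip in N (left out, the last holds). Time passes only in rows, so rows that do not move let the fingers close. It prints the time, the measured TCP pose, the force, the opening and the grip force at its end.
- arm.get_obs(): the state, without advancing time (a new reading comes with each control period).
- grab_frame(name): name is "scene" or "top" or "wrist"; returns a dict with "image" (480x640x3 uint8, red, green, blue), "intrinsics" (3x3 intrinsics, pixels), "origin" and "attitude" of the camera in the world; the wrist camera has in their place "hand_eye" (4x4, takes a point from camera to tool coordinates, whose origin is the TCP and whose axes are the flange's). Camera axes: x right, y down, z forward; pixel columns grow to the right and rows downward; lengths in mm; the calibration is good to about 2 mm. A picture is of the moment at which its call begins: read the wrist's pose just before it. There is no depth.
- ticket.finish_job(): hands the job in; it is judged then, once.
The state is a dict: "time": time; "joint_pos": joint angles; "qd": joint speeds; "joint_efforts": joint torques, N m; "position": TCP position; "eef_rot": TCP orientation; "contact_force": force on the tool from outside, world axes, zero at the start; "torque": the same for the moment, N m; "gripper_width": finger opening in mm; "grasp_force": force on a finger pad.
Only numpy, scipy, OpenCV 4.12 (cv2) and the standard library are available. Lean on these libraries where they do the work, as an engineer would, in place of code of your own. Each camera call takes 0.05 s, during which the arm holds its last target. There are 200 camera calls.

TASK

Lock the cleaning turntable at its zero: take the lock pin (plain knurled head) out of the tool block, stand its tip in the curved slot of the turntable's cover and drag it lightly along the ring underneath until it drops into the hidden notch, then stop and pause there for half a second. With the pin in the notch swing the table round to the zero mark, where there is a bore under the ring, push the pin down until its collar rests on the cover, and let go of it, upright. Leave the nail lying on the platter and the two other keys in their holes, and do not push about the spray can or the flask.

Things in the scene. Friction and masses are not known exactly. Their poses are not given: they have to be found in the camera images.
- turntable: Round low turntable fixed to the bench: grey housing 230 mm across, aluminium cover whose top is 48 mm above the bench. Origin on its axis at bench height, z up. A curved slot in the cover, an arc 14 mm wide at radius 85 mm, runs counter-clockwise seen from above from the zero mark (polar angle 130 deg in this frame) over 100 deg to its plain end (230 deg).
- ring_top (a point): Turntable axis at the height of the top of the blackened steel ring that lies under the slot: 37 mm above the bench, 11 mm below the cover top. Ring 9 mm thick, on a fixed steel floor 28 mm above the bench. It turns stiffly with the platter (about 7 N sideways at the slot; a pin pressed lightly, some 5 N, slides on it without turning it) and stays where it is left. This point does not turn.
- slot_mid (a point): Middle of the slot's arc, at the cover top. One radial notch, 13 mm wide, is cut right through the ring across the slot's width. It starts somewhere 42 to 115 mm of arc from the zero mark, is not reported and can hardly be seen: a pin dragged along the ring drops 9 mm into it, onto the floor, and then turns ring and platter when pushed along the slot.
- platter (a point): Centre of the top of the small platter in the middle of the cover: 112 mm across, top 61 mm above the bench; it turns with the ring.
- zero_mark (a point): Point on the slot's middle line at the cover top, over the zero bore: 13 mm wide, 18 mm deep below the floor, covered by the ring until the notch stands over it. The slot's end wall is 6.5 mm beyond, so a pin can go 2.5 mm past. Beside it outside the slot a small steel pointer block (12 x 12 x 4 mm) sits on the cover; the slot's other end has none.
- slot_end (a point): Point on the slot's middle line at its plain end, at the cover top; end wall 6.5 mm beyond. A pin can stand here on the ring; the notch is never here at the start.
- lock_pin: Loose steel pin 81 mm long, about 60 g: shank 8 mm thick, 37 mm long, blunt coned tip; collar 22 mm wide (37 to 41 mm from the tip); straight round knurled grip 17 mm thick (41 to 81 mm). Origin at the tip, z up along the pin. Starts upright in a hole of the tool block, tip 7 mm above the bench. On the ring its collar is 26 mm above the cover, in the notch 17 mm, home at zero 0.
- pin_tip (a point): Tip of the lock pin.
- tool_block: Grey block 150 x 50 x 44 mm fixed to the bench, origin under its centre, x along its length; three upright holes 10.5 mm wide, 37 mm of shank in each, in a row along x at -48, 0 and +48 mm, hold the lock pin and two keys in any order. It stands left when the turntable is to the right, and the other way round.
- ball_key: Loose steel key like the pin but with a ball 26 mm across on a thin neck; origin at its tip. Must stay in its hole.
- tee_key: Loose steel key like the pin but with a crossbar 44 mm long at 70 mm from the tip; origin at its tip. Must stay in its hole.
- specimen_nail: Brittle rusty iron nail 55 x 27 x 12 mm lying loose near the middle of the platter; it rides round with it. Origin under its middle.
- spray_can: Blue spray can, 56 mm thick and 176 mm tall, standing in the strip between turntable and block; origin under its centre. Bystander.
- flask: Squat white glass flask, 98 mm wide and 110 mm tall, standing in the same strip; origin under its centre. Bystander.

How it is judged (in metres and radians):
On the way:
1. the pin has dropped into the ring's notch, away from zero, and pauses there (z of pin_tip in the frame of turntable between 0.02 and 0.032 m and horizontal distance between pin_tip and turntable between 0.075 and 0.095 m and horizontal distance between pin_tip and zero_mark above 0.02 m and linear speed of lock_pin below 0.012 m/s), for 0.3 s.
At the end, for the whole second after the job is handed in: The lock pin stands released and at rest in the zero bore, tip within 6 mm of the zero mark in plan and at most 14 mm above the bench (collar within 3 mm of the cover), less than 0.15 rad from upright; the nail still lies on the platter within 35 mm of its axis (horizontal distance between pin_tip and zero_mark below 0.006 m and z of pin_tip in the frame of turntable below 0.014 m and angle between lock_pin's own z axis and vertical below 0.15 rad and linear speed of lock_pin below 0.02 m/s and horizontal distance between specimen_nail and turntable below 0.035 m and height (world z) of specimen_nail above 0.05 m); the robot touches nothing.
It fails at once if the spray can is moved 30 mm or tipped (distance of spray_can from where it was at the start of the episode above 0.03 m or angle between spray_can's own z axis and vertical above 0.4 rad).
It fails at once if the flask is moved 30 mm or tipped (distance of flask from where it was at the start of the episode above 0.03 m or angle between flask's own z axis and vertical above 0.4 rad).
It fails at once if the ball key or the tee key is moved 20 mm (distance of ball_key from where it was at the start of the episode above 0.02 m or distance of tee_key from where it was at the start of the episode above 0.02 m).
It fails at once if the nail is carried more than 35 mm or falls off the platter (distance of specimen_nail from where it was at the start of the episode above 0.035 m).
It also fails if it takes over 70 s, if anything falls off the work surface, if the arm or the gripper's body presses on something with over 40 N, if the wrist force passes 120 N, or if a joint passes its speed limit or range.

## Working session

There is one attempt and no reset: what is moved stays moved. The work goes in short steps, Python scripts to look and compute and a shell command to move; the robot and the scene stay as the last step left them, time stands still between calls to the robot, and variables do not carry over. Pictures are saved under pics/ and viewed, at most 13 in all, crops included, and the job is handed in when it is done.

```bash
ls; mkdir -p pics; python3 - <<'E'
from bench import arm, ticket, grab_frame
import cv2,numpy as np
np.set_printoptions(precision=3,suppress=True)
o=arm.get_obs();print(o)
for n in("top","scene"):
    f=grab_frame(n);cv2.imwrite(f"pics/{n}0.png",f["image"][:,:,::-1]);print(n,f["intrinsics"],f["origin"],f["attitude"])
E
```

```text
bench.py
pics
steer.py
{'time': 0.0, 'joint_pos': array([-86.523,   9.113,  91.576,   0.001,  79.423, -12.038]), 'qd': array([-0.039,  0.056, -0.051, -0.011,  0.032,  0.05 ]), 'joint_efforts': array([ -0.   , -39.602, -33.142,  -0.   ,   0.008,   0.   ]), 'position': array([ 153.75 , -553.457,  252.282]), 'eef_rot': array([[ 0.964,  0.267, -0.   ],
       [ 0.267, -0.964,  0.002],
       [ 0.   , -0.002, -1.   ]]), 'contact_force': array([-0.723, -0.186, -0.   ]), 'torque': array([ 0.   ,  0.022, -0.089]), 'grasp_force': 0.0, 'gripper_width': 85.29556205300662}
top [[442.951   0.    316.747]
 [  0.    442.951 239.287]
 [  0.      0.      1.   ]] [334.459 -27.459 978.961] [[ 0.002 -0.986  0.166]
 [-1.    -0.002 -0.004]
 [ 0.004 -0.166 -0.986]]
scene [[575.44    0.    307.932]
 [  0.    575.44  233.576]
 [  0.      0.      1.   ]] [-124.572  710.712  595.673] [[-0.764 -0.322  0.558]
 [-0.644  0.355 -0.677]
 [ 0.02  -0.878 -0.479]]
```

View pics/top0.png

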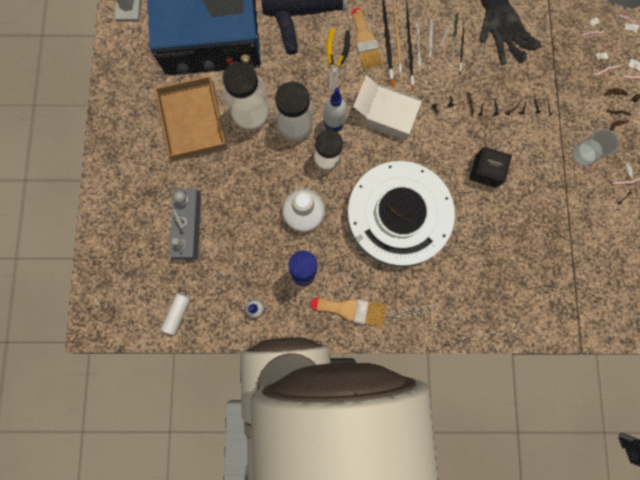

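View pics/scene0.png

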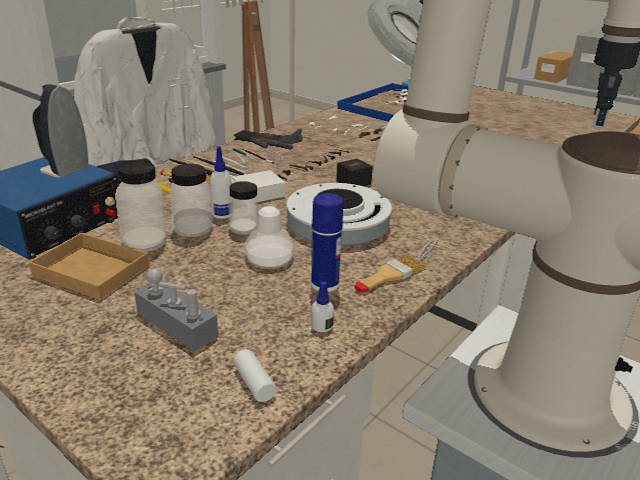

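Top view: turntable near (401,214) with the slot below it from (368,232) to (432,238), block at (185,224), flask (303,210), can (303,268). Scene view: ball key farthest, tee in the middle, plain pin nearest the robot.

```bash
cat > h.py <<'E'
import cv2,numpy as np
from bench import arm, ticket, grab_frame
np.set_printoptions(precision=2,suppress=True)
def ray(f,uv,z,o=None):
    R,t=np.array(f["attitude"]),np.array(f["origin"])
    d=R@np.linalg.inv(f["intrinsics"])@np.array([uv[0],uv[1],1.])
    return t+d*(z-t[2])/d[2]
def wrist():
    o=arm.get_obs();f=grab_frame("wrist");H=np.array(f["hand_eye"])
    f["attitude"]=o["eef_rot"]@H[:3,:3];f["origin"]=o["position"]+o["eef_rot"]@H[:3,3];return f
def proj(f,p):
    c=np.array(f["attitude"]).T@(np.array(p)-f["origin"]);q=np.array(f["intrinsics"])@c;return q[:2]/q[2]
E
python3 - <<'E'
from h import *
f=grab_frame("top");im=f["image"]
for n,uv,z in[("ttc",(401,214),48),("s1",(368,232),48),("s2",(432,238),48),("blk",(185,224),44),("pin",(177,243),88),("tee",(178,220),77),("ball",(180,198),90),("flask",(303,203),110),("can",(303,262),176)]:print(n,ray(f,uv,z))
a=cv2.resize(im[155:275,340:465],None,fx=4,fy=4,interpolation=2);b=cv2.resize(im[180:270,150:220],None,fx=4,fy=4,interpolation=2)
c=np.zeros((480,800,3),np.uint8);c[:480,:500]=a;c[:360,510:790]=b
cv2.imwrite("pics/c.png",c[:,:,::-1])
E
```

```text
ttc [ 546.75 -212.39   48.  ]
s1 [ 507.15 -140.6    48.  ]
s2 [ 494.47 -277.05   48.  ]
blk [524.4 252.3  44. ]
pin [476.   253.38  88.  ]
tee [526.13 257.38  77.  ]
ball [569.78 251.64  90.  ]
flask [554.8   -2.94 110.  ]
can [427.52  -5.56 176.  ]
```

View pics/c.png

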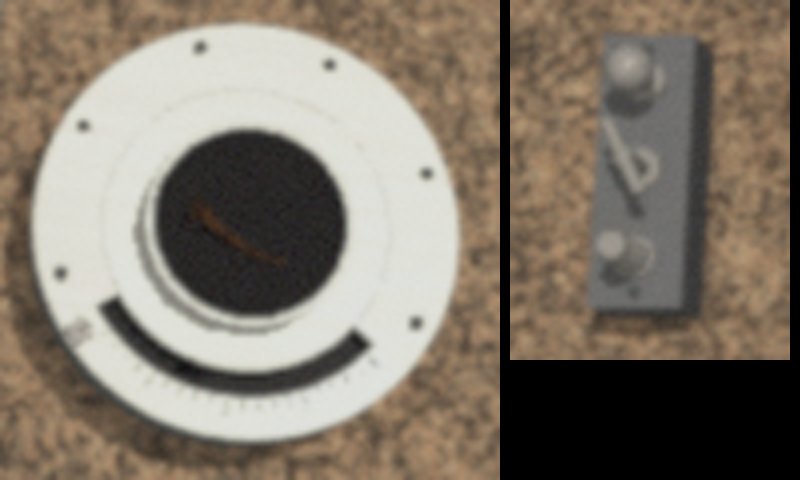

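Crop: zero end with pointer is the left slot end (crop ~(110,303), pointer (77,330)); the plain end is at (362,342). A slightly darker spot at (185,370) may be the notch. Plain pin is at the bottom hole (crop (612,245)).

```bash
python3 - <<'E'
from h import *
f=wrist();print(f["hand_eye"],f["intrinsics"])
f=grab_frame("top");im=f["image"]
g=cv2.cvtColor(im,cv2.COLOR_RGB2HSV)
m=((g[:,:,1]<35)&(g[:,:,2]>150)).astype(np.uint8);m[:155]=0;m[275:]=0;m[:,:340]=0;m[:,465:]=0
c=max(cv2.findContours(m,0,1)[0],key=cv2.contourArea)
h=cv2.convexHull(c)
P=np.array([ray(f,p[0],48)[:2] for p in h]).astype(np.float32)
print(cv2.fitEllipse(P),cv2.minEnclosingCircle(P))
ctr=np.array(cv2.fitEllipse(P)[0])
for uv in[(368,232),(340+110/4,155+303/4),(340+362/4,155+342/4),(340+77/4,155+330/4)]:
    p=ray(f,uv,48)[:2]-ctr;print(np.hypot(*p),np.degrees(np.arctan2(p[1],p[0])))
o=arm.get_obs();R=o["eef_rot"]
for t in[(520,-200,330),(490,230,300)]:print(R.T@(np.array(t)-o["position"]))
E
```

```text
[[   0.     -0.96   -0.27   68.42]
 [   1.      0.     -0.     -0.32]
 [   0.     -0.27    0.96 -119.91]
 [   0.      0.      0.      1.  ]] [[387.     0.   317.5 ]
 [  0.   387.   242.78]
 [  0.     0.     1.  ]]
((551.9566650390625, -212.458984375), (229.4510955810547, 230.16110229492188), 147.40731811523438) ((552.1055297851562, -212.50161743164062), 115.36979675292969)
84.68589716528717 121.94176661541205
84.16461578250768 120.00374655632021
87.7395514755684 -135.8016327335382
107.05090796893529 122.03492101071886
[ 447.54 -243.    -76.86]
[ 533.64 -665.33  -46.49]
```

```bash
python3 steer.py '[[85,468,-225,0,0,0,0],[85,468,-225,0,0,0,0],[85,468,-225,0,0,0,0],[85,468,-225,0,0,0,0],[85,468,-225,0,0,0,0],[85,468,-225,0,0,0,0],[85,468,-225,0,0,0,0],[85,468,-225,0,0,0,0],[85,468,-225,0,0,0,0],[85,468,-225,0,0,0,0],[85,468,-225,0,0,0,0],[85,468,-225,0,0,0,0],[85,468,-225,0,0,0,0],[85,468,-225,0,0,0,0],[85,468,-225,0,0,0,0],[85,468,-225,0,0,0,0]]'; python3 - <<'E'
from h import *
f=wrist();im=f["image"];print(f["origin"]);np.savez("w1.npz",**f)
cv2.imwrite("pics/w1.png",im[:,:,::-1]);print(arm.get_obs()["position"],arm.get_obs()["eef_rot"],proj(f,(552,-212.5,48)))
E
```

```text
time: 1.58
position: [544.0, -212.5, 253.1]
eef_rot: [[0.964, 0.267, -0.001], [0.267, -0.964, -0.0], [-0.001, -0.0, -1.0]]
contact_force: [0.1, 0.5, 0.0]
gripper_width: 85.0
grasp_force: 0.0
[ 609.92 -193.94  372.93]
[ 543.8  -212.92  253.19] [[ 0.96  0.27 -0.  ]
 [ 0.27 -0.96 -0.  ]
 [-0.    0.   -1.  ]] [320.84 208.18]
```

View pics/w1.png

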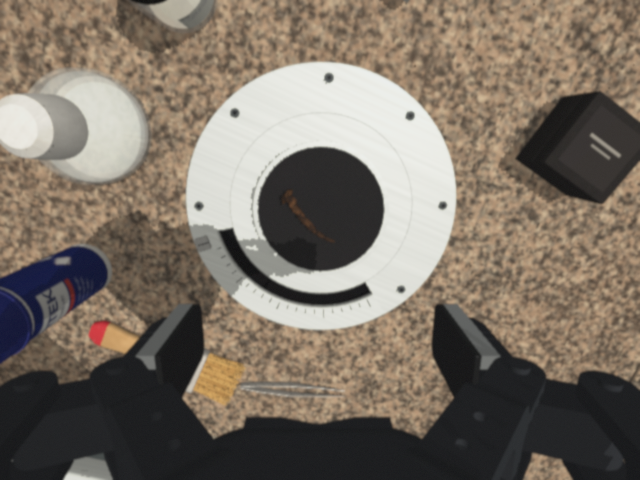

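Wrist view: turntable sharp, slot arc from (225,232) by the pointer (202,242) to (368,288); nail on platter centre. Measure it.

```bash
python3 - <<'E'
from h import *
f=dict(np.load("w1.npz"));im=f["image"]
g=cv2.cvtColor(im,cv2.COLOR_RGB2GRAY)
# hole-free outer hull of cover
hsv=cv2.cvtColor(im,cv2.COLOR_RGB2HSV)
m=((hsv[:,:,1]<40)&(hsv[:,:,2]>110)).astype(np.uint8);k=m.copy()*0;cv2.circle(k,(321,200),165,1,-1);m&=k
m=cv2.morphologyEx(m,cv2.MORPH_OPEN,np.ones((5,5),np.uint8))
c=max(cv2.findContours(m,0,1)[0],key=cv2.contourArea)
P=np.array([ray(f,p[0],48)[:2] for p in cv2.convexHull(c)]).astype(np.float32);e=cv2.fitEllipse(P);print(e)
ctr=np.array(e[0]);ctr0=ctr
# slot mask points on cover plane
ys,xs=np.where(g<60);P=np.array([ray(f,(x,y),48)[:2] for x,y in zip(xs,ys)])
for ctr in (ctr0,np.array([552.,-212.5])):
    d=P-ctr;r=np.hypot(*d.T);a=np.degrees(np.arctan2(d[:,1],d[:,0]))%360
    s=(r>74)&(r<98)&(a>100)&(a<250);print(ctr,s.sum(),np.percentile(a[s],[0,.5,1,2,98,99,99.5,100]))
    for lo in range(120,225,15):
        q=s&(a>lo)&(a<lo+15);print(lo,np.percentile(r[q],[2,50,98]) if q.sum() else None,q.sum())
uv=np.array([proj(f,(*(ctr0+r*np.array([np.cos(t),np.sin(t)])),37)) for r in (83,) for t in np.radians(np.arange(118,228,2))])
print([int(g[int(round(v)),int(round(u))]) for u,v in uv])
E
```

```text
((551.9940795898438, -212.22967529296875), (229.5736846923828, 230.0168914794922), 107.29949188232422)
[ 551.99 -212.23] 1834 [118.65 119.22 119.61 120.49 223.09 224.25 224.84 225.46]
120 [78.87 84.33 89.48] 307
135 [78.66 84.01 89.24] 292
150 [78.83 83.87 88.67] 260
165 [79.2  84.   88.48] 241
180 [79.24 83.84 88.25] 231
195 [79.31 83.89 88.34] 231
210 [79.34 84.   88.54] 238
[ 552.  -212.5] 1834 [118.57 119.13 119.53 120.4  222.95 224.11 224.71 225.33]
120 [79.09 84.57 89.71] 308
135 [78.82 84.17 89.39] 288
150 [78.96 83.96 88.77] 262
165 [79.23 83.97 88.54] 242
180 [79.21 83.81 88.22] 228
195 [79.19 83.77 88.23] 233
210 [79.2  83.78 88.38] 239
[219, 75, 28, 37, 29, 23, 36, 24, 31, 32, 27, 24, 32, 28, 28, 50, 49, 48, 64, 54, 63, 56, 60, 94, 59, 84, 99, 70, 78, 79, 81, 124, 109, 89, 114, 84, 99, 113, 121, 118, 119, 114, 96, 80, 109, 77, 84, 93, 117, 117, 116, 97, 85, 110, 200]
```

```bash
python3 steer.py '[[85,60,-458,0,0,0,14],[85,60,-458,0,0,0,14],[85,60,-458,0,0,0,14],[85,60,-458,0,0,0,14],[85,60,-458,0,0,0,14],[85,60,-458,0,0,0,14],[85,60,-458,0,0,0,14],[85,60,-458,0,0,0,14],[85,60,-458,0,0,0,14],[85,60,-458,0,0,0,14],[85,60,-458,0,0,0,14],[85,60,-458,0,0,0,14],[85,60,-458,0,0,0,14],[85,60,-458,0,0,0,14]]'; python3 - <<'E'
from h import *
f=wrist();im=f["image"];np.savez("w2.npz",**f)
cv2.imwrite("pics/w2.png",im[:,:,::-1]);print(f["origin"])
E
```

```text
time: 2.8
position: [480.0, 244.1, 253.3]
eef_rot: [[1.0, 0.026, 0.0], [0.026, -1.0, -0.001], [0.0, 0.001, -1.0]]
contact_force: [0.2, -0.6, -0.9]
gripper_width: 85.3
grasp_force: 0.0
[548.35 246.31 373.17]
```

View pics/w2.png

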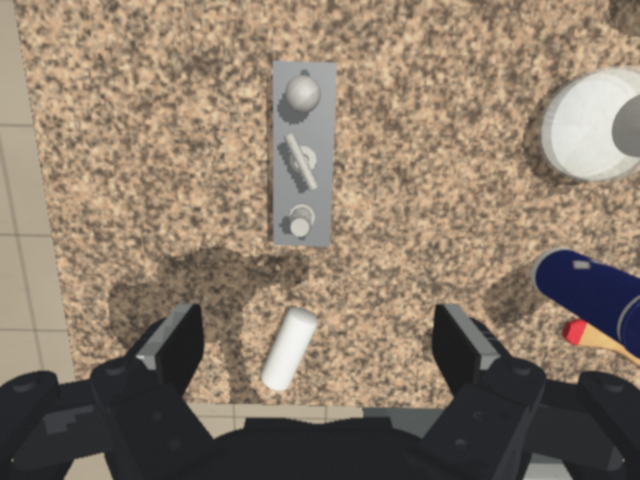

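The plain pin's head is at (301,228), collar centre near (302,215); block corners (274,62), (336,62), (330,246), (273,243).

```bash
python3 - <<'E'
from h import *
f=dict(np.load("w2.npz"));im=f["image"]
C=[ray(f,u,44)[:2] for u in((274,62),(336,62),(330,246),(273,243))];print(np.array(C))
c=np.mean(C,0);ax=(C[0]+C[1]-C[2]-C[3]);ax/=np.hypot(*ax);print("ctr",c,"yaw",np.degrees(np.arctan2(ax[1],ax[0])),"hole",c-48*ax)
g=cv2.cvtColor(im[195:250,270:335],cv2.COLOR_RGB2GRAY);g=cv2.resize(g,None,fx=8,fy=8,interpolation=2)
cv2.imwrite("pics/p.png",g)
print("head",ray(f,(300.5,229),88),"collar",ray(f,(302,216),48))
E
```

```text
[[601.72 281.82]
 [602.97 233.41]
 [453.32 232.93]
 [454.77 283.37]]
ctr [528.2  257.88] yaw -0.20390422551223783 hole [480.2  258.05]
head [478.85 257.52  88.  ] collar [480.58 257.97  48.  ]
```

View pics/p.png

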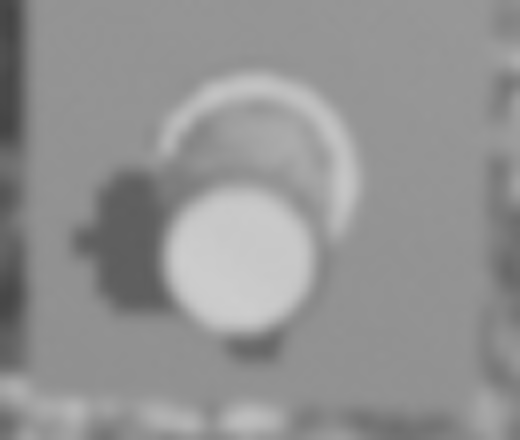

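```bash
python3 steer.py '[[85,0,-14,0,0,0,0],[85,0,-14,40,0,0,0],[85,0,-14,80,0,0,0],[85,0,-14,110,0,0,0],[85,0,-14,140,0,0,0],[85,0,-14,160,0,0,0],[85,0,-14,170,0,0,0],[85,0,-14,175,0,0,0],[85,0,-14,175,0,0,0]]' 60; python3 steer.py '[[10,0,0,0,0,0,0],[10,0,0,0,0,0,0],[10,0,0,0,0,0,0],[10,0,0,0,0,0,0],[10,0,0,0,0,0,0],[10,0,0,0,0,0,0],[10,0,0,0,0,0,0],[10,0,0,0,0,0,0],[10,0,0,0,0,0,0],[10,0,0,0,0,0,0],[10,0,0,0,0,0,0],[10,0,0,0,0,0,0]]' 60
```

```text
time: 3.6
position: [479.8, 258.2, 78.1]
eef_rot: [[1.0, 0.025, -0.001], [0.025, -1.0, -0.0], [-0.001, 0.0, -1.0]]
contact_force: [0.2, 0.2, 0.1]
gripper_width: 84.7
grasp_force: 0.0
time: 4.6
position: [479.8, 259.3, 78.9]
eef_rot: [[1.0, 0.027, 0.001], [0.027, -1.0, -0.0], [0.001, 0.0, -1.0]]
contact_force: [-2.2, -1.4, 5.1]
gripper_width: 15.4
grasp_force: 58.4
```

```bash
python3 steer.py '[[10,0,0,-10,0,0,0],[10,0,0,-25,0,0,0],[10,0,0,-50,0,0,0],[10,0,0,-85,0,0,0],[10,0,0,-125,0,0,0],[10,0,0,-160,0,0,0],[10,0,0,-187,0,0,0],[10,0,0,-187,0,0,0]]'; python3 - <<'E'
from h import *
o=arm.get_obs();R=o["eef_rot"];f=wrist();cv2.imwrite("pics/w3.png",f["image"][200:480,120:520,::-1])
for a in (214,205):
    t=np.radians(a);p=np.array([552+85*np.cos(t),-212.3+85*np.sin(t),265]);print(p,R.T@(p-o["position"]))
t=grab_frame("top")["image"];cv2.imwrite("pics/t3.png",t[:,:,::-1])
E
```

```text
time: 5.27
position: [482.4, 260.4, 273.0]
eef_rot: [[1.0, 0.027, 0.012], [0.027, -1.0, 0.004], [0.012, -0.003, -1.0]]
contact_force: [0.6, 0.5, 1.1]
gripper_width: 15.1
grasp_force: 58.5
[ 481.53 -259.83  265.  ] [-14.83 520.06   6.07]
[ 474.96 -248.22  265.  ] [-21.08 508.28   6.03]
```

View pics/w3.png

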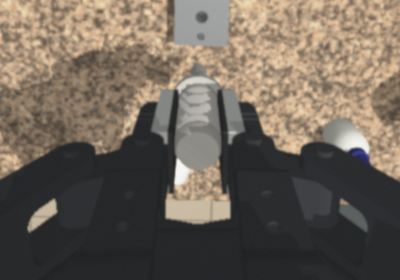

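Pin is held upright and square between the pads (head centre at full-frame ~(317,350)); hole empty behind it. Moving over the slot.

```bash
python3 steer.py '[[10,-12,518,0,0,0,-32],[10,-12,518,0,0,0,-32],[10,-12,518,0,0,0,-32],[10,-12,518,0,0,0,-32],[10,-12,518,0,0,0,-32],[10,-12,518,0,0,0,-32],[10,-12,518,0,0,0,-32],[10,-12,518,0,0,0,-32],[10,-12,518,0,0,0,-32],[10,-12,518,0,0,0,-32],[10,-12,518,0,0,0,-32],[10,-12,518,0,0,0,-32],[10,-12,518,0,0,0,-32],[10,-12,518,0,0,0,-32],[10,-12,518,0,0,0,-32],[10,-12,518,0,0,0,-32]]'; python3 - <<'E'
from h import *
f=wrist();np.savez("w4.npz",**f);cv2.imwrite("pics/w4.png",f["image"][:,:,::-1])
H=np.array(f["hand_eye"]);K=f["intrinsics"]
for x in(-3,0,3):
  q=[]
  for z in(-9,31,73):
    c=np.linalg.inv(H)@np.array([x,0,z,1]);q.append((K@c[:3]/c[2])[:2])
  print(x,q)
o=arm.get_obs();R=o["eef_rot"];p=np.array([481.5,-259.8,118]);print(o["position"],R,R.T@(p-o["position"]))
E
```

```text
time: 6.7
position: [480.4, -258.0, 263.2]
eef_rot: [[0.834, 0.552, -0.003], [0.552, -0.834, 0.003], [-0.001, -0.004, -1.0]]
contact_force: [-0.4, 0.6, -1.3]
gripper_width: 15.4
grasp_force: 58.9
-3 [array([318.71, 362.42]), array([318.55, 309.07]), array([318.44, 274.63])]
0 [array([318.72, 354.27]), array([318.56, 302.57]), array([318.45, 269.28])]
3 [array([318.73, 346.01]), array([318.56, 296.01]), array([318.45, 263.89])]
[ 480.67 -257.49  263.68] [[ 0.83  0.55 -0.  ]
 [ 0.55 -0.83  0.  ]
 [-0.   -0.   -1.  ]] [ -0.52   2.87 145.67]
```

View pics/w4.png

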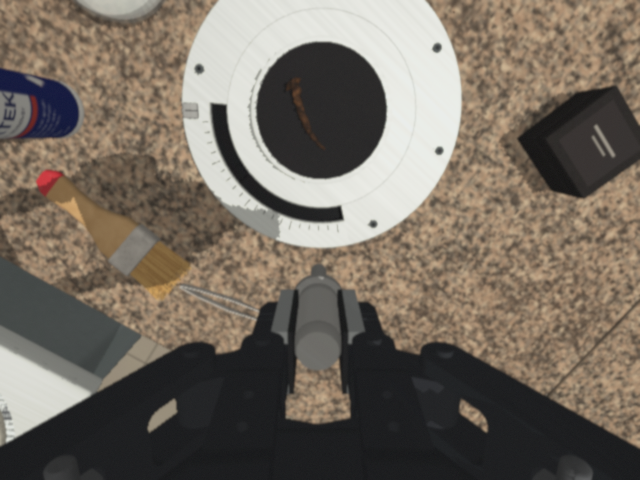

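Pin upright (head (318,347), tip (319,268)); slot, platter and nail clear. Lowering into the slot.

```bash
python3 steer.py '[[10,-1,3,35,0,0,0],[10,-1,3,70,0,0,0],[10,-1,3,100,0,0,0],[10,-1,3,118,0,0,0],[10,-1,3,128,0,0,0],[10,-1,3,132,0,0,0],[10,-1,3,136,0,0,0],[10,-1,3,140,0,0,0],[10,-1,3,143,0,0,0],[10,-1,3,146,0,0,0],[10,-1,3,148,0,0,0],[10,-1,3,148,0,0,0],[10,-1,3,148,0,0,0]]'
```

```text
time: 7.83
position: [482.1, -262.0, 117.5]
eef_rot: [[0.834, 0.552, 0.0], [0.552, -0.834, -0.0], [0.0, 0.0, -1.0]]
contact_force: [-0.3, -1.4, -0.1]
gripper_width: 15.1
grasp_force: 58.9
```

```bash
python3 steer.py '[[10,0,0,3,0,0,0],[10,0,0,5,0,0,0],[10,0,0,6,0,0,0],[10,0,0,7,0,0,0],[10,0,0,8,0,0,0],[10,0,0,8,0,0,0],[10,0,0,8,0,0,0]]';python3 steer.py '[[10,0,0,0.5,0,0,0],[10,0,0,1,0,0,0],[10,0,0,1,0,0,0]]'
```

```text
time: 8.42
position: [482.0, -261.9, 109.3]
eef_rot: [[0.834, 0.552, 0.0], [0.552, -0.834, -0.0], [0.0, 0.0, -1.0]]
contact_force: [-0.2, 0.1, -0.5]
gripper_width: 15.2
grasp_force: 58.9
time: 8.67
position: [482.2, -262.0, 108.7]
eef_rot: [[0.834, 0.552, 0.0], [0.552, -0.834, -0.0], [0.0, 0.0, -1.0]]
contact_force: [-0.5, -0.3, 2.3]
gripper_width: 15.4
grasp_force: 59.2
```

```bash
python3 steer.py '[[10,0,0,0.5,0,0,0],[10,0,0,0.5,0,0,0],[10,0,0,0.5,0,0,0]]'; python3 - <<'E'
from h import *
o=arm.get_obs();p=o["position"]+0.7*o["eef_rot"][:,0];d=p[:2]-[552,-212.3];a0=np.degrees(np.arctan2(d[1],d[0]))%360;print(p,np.hypot(*d),a0,o["contact_force"])
R=o["eef_rot"]
for a in np.arange(213,120,-3):
    t=np.radians(a);q=np.array([552+85*np.cos(t),-212.3+85*np.sin(t),p[2]]);print(int(a),(R.T@(q-p))[:2],end=" ")
E
```

```text
time: 8.92
position: [482.3, -262.0, 108.5]
eef_rot: [[0.834, 0.552, 0.0], [0.552, -0.834, -0.0], [0.0, 0.0, -1.0]]
contact_force: [-1.2, 0.5, 4.9]
gripper_width: 15.3
grasp_force: 59.5
[ 482.84 -261.62  108.53] 84.9447052532172 215.4977507217926 [-1.24  0.48  4.86]
213 [-0.1 -3.7] 210 [ 0.05 -8.15] 207 [  0.44 -12.58] 204 [  1.07 -16.99] 201 [  1.92 -21.36] 198 [  2.99 -25.68] 195 [  4.3  -29.93] 192 [  5.82 -34.11] 189 [  7.56 -38.21] 186 [  9.51 -42.21] 183 [ 11.67 -46.1 ] 180 [ 14.03 -49.87] 177 [ 16.59 -53.51] 174 [ 19.33 -57.02] 171 [ 22.25 -60.38] 168 [ 25.34 -63.58] 165 [ 28.6  -66.61] 162 [ 32.01 -69.47] 159 [ 35.56 -72.15] 156 [ 39.25 -74.63] 153 [ 43.07 -76.92] 150 [ 47.   -79.01] 147 [ 51.03 -80.89] 144 [ 55.16 -82.56] 141 [ 59.37 -84.  ] 138 [ 63.64 -85.23] 135 [ 67.98 -86.23] 132 [ 72.36 -87.  ] 129 [ 76.78 -87.54] 126 [ 81.22 -87.85] 123 [ 85.67 -87.92]
```

```bash
cat > chk.py <<'E'
from h import *
import sys
o=arm.get_obs();p=o["position"]+0.7*o["eef_rot"][:,0];d=p[:2]-[552,-212.3];a=np.degrees(np.arctan2(d[1],d[0]))%360
F=o["contact_force"];R=o["eef_rot"];yaw=np.degrees(np.arctan2(R[1,0],R[0,0]))
print(f"t{o['time']:.2f} r{np.hypot(*d):.1f} a{a:.1f} yawerr{(yaw-(a-180)+180)%360-180:.1f} z{p[2]:.2f} Ftool",R.T@F)
sys.exit(1 if F[2]<2 or F[2]>12 or np.hypot(*F[:2])>6 else 0)
E
python3 steer.py '[[10,0,0,0,0,0,-1],[10,0,0,0,0,0,-2]]' >/dev/null; python3 chk.py &&
python3 steer.py '[[10,0,-1.1,0,0,0,0.7],[10,0,-2.2,0,0,0,1.5]]' >/dev/null && python3 chk.py &&
python3 steer.py '[[10,0,-1.1,0,0,0,0.7],[10,0,-2.2,0,0,0,1.5]]' >/dev/null && python3 chk.py &&
python3 steer.py '[[10,0,-1.1,0,0,0,0.7],[10,0,-2.2,0,0,0,1.5]]' >/dev/null && python3 chk.py &&
python3 steer.py '[[10,0,-1.1,0,0,0,0.7],[10,0,-2.2,0,0,0,1.5]]' >/dev/null && python3 chk.py &&
python3 steer.py '[[10,0,-1.1,0,0,0,0.7],[10,0,-2.2,0,0,0,1.5]]' >/dev/null && python3 chk.py
```

```text
t9.08 r84.9 a215.5 yawerr0.1 z108.55 Ftool [-0.15 -1.04 -4.15]
t9.25 r85.0 a214.8 yawerr-0.8 z108.70 Ftool [ 0.44  1.96 -3.05]
t9.42 r84.9 a213.2 yawerr-0.7 z108.63 Ftool [-1.15  3.29 -4.2 ]
t9.58 r85.0 a211.4 yawerr-0.5 z108.49 Ftool [-0.34  3.76 -4.89]
t9.75 r85.0 a210.0 yawerr-0.6 z108.55 Ftool [ 0.02  4.33 -5.62]
t9.92 r85.0 a208.6 yawerr-0.6 z108.51 Ftool [ 0.14  3.95 -5.13]
```

```bash

python3 steer.py '[[10,0,-1.1,0,0,0,0.7],[10,0,-2.2,0,0,0,1.5]]' >/dev/null && python3 chk.py &&
python3 steer.py '[[10,0,-1.1,0,0,0,0.7],[10,0,-2.2,0,0,0,1.5]]' >/dev/null && python3 chk.py &&
python3 steer.py '[[10,0,-1.1,0,0,0,0.7],[10,0,-2.2,0,0,0,1.5]]' >/dev/null && python3 chk.py &&
python3 steer.py '[[10,0,-1.1,0,0,0,0.7],[10,0,-2.2,0,0,0,1.5]]' >/dev/null && python3 chk.py &&
python3 steer.py '[[10,0,-1.1,0,0,0,0.7],[10,0,-2.2,0,0,0,1.5]]' >/dev/null && python3 chk.py &&
python3 steer.py '[[10,0,-1.1,0,0,0,0.7],[10,0,-2.2,0,0,0,1.5]]' >/dev/null && python3 chk.py &&
python3 steer.py '[[10,0,-1.1,0,0,0,0.7],[10,0,-2.2,0,0,0,1.5]]' >/dev/null && python3 chk.py &&
python3 steer.py '[[10,0,-1.1,0,0,0,0.7],[10,0,-2.2,0,0,0,1.5]]' >/dev/null && python3 chk.py &&
python3 steer.py '[[10,0,-1.1,0,0,0,0.7],[10,0,-2.2,0,0,0,1.5]]' >/dev/null && python3 chk.py &&
python3 steer.py '[[10,0,-1.1,0,0,0,0.7],[10,0,-2.2,0,0,0,1.5]]' >/dev/null && python3 chk.py
```

```text
t10.08 r85.1 a207.1 yawerr-0.7 z108.52 Ftool [ 0.42  4.25 -6.61]
t10.25 r85.1 a205.7 yawerr-0.7 z108.53 Ftool [-0.14  3.85 -5.86]
t10.42 r85.2 a204.2 yawerr-0.7 z108.51 Ftool [-0.07  4.76 -4.81]
t10.58 r85.2 a202.7 yawerr-0.8 z108.51 Ftool [-0.52  4.66 -6.85]
t10.75 r85.2 a201.2 yawerr-0.8 z108.50 Ftool [ 0.32  4.27 -6.07]
t10.92 r85.2 a199.8 yawerr-0.8 z108.51 Ftool [ 0.01  4.92 -5.69]
t11.08 r85.3 a198.3 yawerr-0.8 z108.46 Ftool [ 0.29  4.92 -6.48]
t11.25 r85.3 a196.9 yawerr-0.9 z108.52 Ftool [ 0.17  5.33 -5.34]
t11.42 r85.3 a195.4 yawerr-1.0 z108.51 Ftool [-0.37  4.74 -5.76]
t11.58 r85.3 a194.0 yawerr-1.0 z108.50 Ftool [-0.22  4.42 -4.97]
```

```bash
sed -i 's/>6 else/>7 else/' chk.py
python3 steer.py '[[10,0.1,-1.1,-0.2,0,0,0.6],[10,0.2,-2.2,-0.2,0,0,1.2]]' >/dev/null && python3 chk.py &&
python3 steer.py '[[10,0,-1.1,0,0,0,0.7],[10,0.1,-2.2,0,0,0,1.4]]' >/dev/null && python3 chk.py &&
python3 steer.py '[[10,0,-1.1,0,0,0,0.7],[10,0.1,-2.2,0,0,0,1.4]]' >/dev/null && python3 chk.py &&
python3 steer.py '[[10,0,-1.1,0,0,0,0.7],[10,0,-2.2,0,0,0,1.5]]' >/dev/null && python3 chk.py &&
python3 steer.py '[[10,0,-1.1,0,0,0,0.7],[10,0,-2.2,0,0,0,1.5]]' >/dev/null && python3 chk.py &&
python3 steer.py '[[10,0,-1.1,0,0,0,0.7],[10,0.1,-2.2,0,0,0,1.5]]' >/dev/null && python3 chk.py &&
python3 steer.py '[[10,0,-1.1,0,0,0,0.7],[10,0,-2.2,0,0,0,1.5]]' >/dev/null && python3 chk.py &&
python3 steer.py '[[10,0,-1.1,0,0,0,0.7],[10,0,-2.2,0,0,0,1.5]]' >/dev/null && python3 chk.py &&
python3 steer.py '[[10,0,-1.1,0,0,0,0.7],[10,0,-2.2,0,0,0,1.5]]' >/dev/null && python3 chk.py &&
python3 steer.py '[[10,0,-1.1,0,0,0,0.7],[10,0,-2.2,0,0,0,1.5]]' >/dev/null && python3 chk.py
```

```text
t11.75 r85.3 a192.3 yawerr-0.6 z108.54 Ftool [ 0.02  4.79 -5.17]
t11.92 r85.2 a190.9 yawerr-0.5 z108.54 Ftool [-0.36  5.38 -4.4 ]
t12.08 r85.2 a189.4 yawerr-0.5 z108.50 Ftool [-0.11  4.51 -6.08]
t12.25 r85.2 a188.0 yawerr-0.5 z108.52 Ftool [ 0.94  4.2  -4.86]
t12.42 r85.3 a186.4 yawerr-0.4 z108.38 Ftool [ 0.33  5.19 -4.58]
t12.58 r85.2 a185.0 yawerr-0.6 z108.52 Ftool [-0.51  4.16 -5.83]
t12.75 r85.2 a183.6 yawerr-0.6 z108.50 Ftool [-0.26  3.66 -5.49]
t12.92 r85.2 a182.1 yawerr-0.7 z108.49 Ftool [ 0.3   4.46 -6.5 ]
t13.08 r85.3 a180.7 yawerr-0.7 z108.47 Ftool [-0.47  4.92 -5.51]
t13.25 r85.3 a179.2 yawerr-0.7 z108.50 Ftool [-0.04  4.51 -6.06]
```

```bash

python3 steer.py '[[10,0.1,-1.1,0,0,0,0.7],[10,0.2,-2.2,0,0,0,1.4]]' >/dev/null && python3 chk.py &&
python3 steer.py '[[10,0,-1.1,0,0,0,0.7],[10,0.1,-2.2,0,0,0,1.4]]' >/dev/null && python3 chk.py &&
python3 steer.py '[[10,0,-1.1,0,0,0,0.7],[10,0.1,-2.2,0,0,0,1.4]]' >/dev/null && python3 chk.py &&
python3 steer.py '[[10,0,-1.1,0,0,0,0.7],[10,0,-2.2,0,0,0,1.5]]' >/dev/null && python3 chk.py &&
python3 steer.py '[[10,0,-1.1,0,0,0,0.7],[10,0.1,-2.2,0,0,0,1.5]]' >/dev/null && python3 chk.py &&
python3 steer.py '[[10,0,-1.1,0,0,0,0.7],[10,0.1,-2.2,0,0,0,1.5]]' >/dev/null && python3 chk.py &&
python3 steer.py '[[10,0,-1.1,0,0,0,0.7],[10,0,-2.2,0,0,0,1.5]]' >/dev/null && python3 chk.py &&
python3 steer.py '[[10,0,-1.1,0,0,0,0.7],[10,0.1,-2.2,0,0,0,1.5]]' >/dev/null && python3 chk.py &&
python3 steer.py '[[10,0,-1.1,0,0,0,0.7],[10,0,-2.2,0,0,0,1.5]]' >/dev/null && python3 chk.py &&
python3 steer.py '[[10,0,-1.1,0,0,0,0.7],[10,0,-2.2,0,0,0,1.5]]' >/dev/null && python3 chk.py
```

```text
t13.42 r85.2 a177.8 yawerr-0.7 z108.48 Ftool [-1.12  4.32 -5.82]
t13.58 r85.1 a176.3 yawerr-0.6 z108.47 Ftool [ 0.1   5.47 -5.77]
t13.75 r85.1 a174.7 yawerr-0.5 z108.41 Ftool [ 0.19  3.42 -6.12]
t13.92 r85.1 a173.3 yawerr-0.6 z108.47 Ftool [ 0.43  4.58 -5.45]
t14.08 r85.0 a171.9 yawerr-0.6 z108.45 Ftool [-0.67  4.54 -5.88]
t14.25 r84.9 a170.4 yawerr-0.7 z108.47 Ftool [-0.08  5.41 -6.85]
t14.42 r85.0 a169.0 yawerr-0.7 z108.46 Ftool [ 1.07  4.95 -6.24]
t14.58 r84.9 a167.5 yawerr-0.7 z108.43 Ftool [-0.08  5.58 -6.87]
t14.75 r84.9 a166.0 yawerr-0.8 z108.45 Ftool [ 0.29  5.25 -6.99]
t14.92 r84.9 a164.6 yawerr-0.8 z108.45 Ftool [ 0.8   5.52 -7.33]
```

```bash

python3 steer.py '[[10,0,-1.1,-0.3,0,0,0.7],[10,0,-2.2,-0.3,0,0,1.4]]' >/dev/null && python3 chk.py &&
python3 steer.py '[[10,0,-1.1,0,0,0,0.7],[10,0,-2.2,0,0,0,1.4]]' >/dev/null && python3 chk.py &&
python3 steer.py '[[10,0,-1.1,0,0,0,0.7],[10,0,-2.2,0,0,0,1.4]]' >/dev/null && python3 chk.py &&
python3 steer.py '[[10,0,-1.1,0,0,0,0.7],[10,0,-2.2,0,0,0,1.5]]' >/dev/null && python3 chk.py &&
python3 steer.py '[[10,0,-1.1,0,0,0,0.7],[10,0,-2.2,0,0,0,1.5]]' >/dev/null && python3 chk.py &&
python3 steer.py '[[10,0,-1.1,0,0,0,0.7],[10,0,-2.2,0,0,0,1.5]]' >/dev/null && python3 chk.py &&
python3 steer.py '[[10,0,-1.1,0,0,0,0.7],[10,0,-2.2,0,0,0,1.5]]' >/dev/null && python3 chk.py &&
python3 steer.py '[[10,0,-1.1,0,0,0,0.7],[10,0,-2.2,0,0,0,1.5]]' >/dev/null && python3 chk.py &&
python3 steer.py '[[10,0,-1.1,0,0,0,0.7],[10,0,-2.2,0,0,0,1.5]]' >/dev/null && python3 chk.py
```

```text
t15.08 r85.2 a162.9 yawerr-0.5 z108.48 Ftool [ 0.09  4.51 -5.79]
t15.25 r86.4 a160.5 yawerr0.5 z107.35 Ftool [-0.08 -0.83  0.48]
```

Dropped into the notch at about 160.5°. Lowering to the floor.

```bash

python3 steer.py '[[10,0,0,1,0,0,0],[10,0,0,2,0,0,0],[10,0,0,2,0,0,0]]' >/dev/null; python3 chk.py; python3 - <<'E'
from h import *
import sys
sys.exit(0 if arm.get_obs()["contact_force"][2]<5 else 1)
E
[ $? = 0 ] && python3 steer.py '[[10,0,0,1,0,0,0],[10,0,0,2,0,0,0],[10,0,0,3,0,0,0],[10,0,0,3,0,0,0]]' ; python3 chk.py
```

```text
t15.50 r86.6 a160.0 yawerr1.0 z104.57 Ftool [-0.3  -4.68  3.45]
time: 15.83
position: [470.9, -182.9, 102.7]
eef_rot: [[0.946, -0.326, -0.001], [-0.326, -0.946, 0.003], [-0.002, -0.003, -1.0]]
contact_force: [2.4, 6.6, -0.0]
gripper_width: 15.3
grasp_force: 58.9
t15.83 r85.5 a160.1 yawerr0.9 z102.72 Ftool [ 0.09 -7.02  0.04]
```

```bash

python3 steer.py '[[10,-0.5,-1,0,0,0,0],[10,-0.5,-2.5,0,0,0,0],[10,-0.5,-2.5,0,0,0,0]]' >/dev/null; python3 chk.py;  python3 steer.py '[[10,0,0,1,0,0,0],[10,0,0,2,0,0,0],[10,0,0,2.5,0,0,0],[10,0,0,2.5,0,0,0]]' >/dev/null ; python3 chk.py
```

```text
t16.08 r85.6 a159.4 yawerr1.6 z103.11 Ftool [ 0.15 -0.83  1.4 ]
t16.42 r85.3 a159.4 yawerr1.6 z100.75 Ftool [ 0.43 -1.52  0.62]
```

```bash

python3 steer.py '[[10,0,0,0.7,0,0,1],[10,0,0,1.3,0,0,1.5],[10,0,0,1.3,0,0,1.5]]' >/dev/null; python3 chk.py;  python3 steer.py '[[10,0,0,0.3,0,0,0],[10,0,0,0.6,0,0,0],[10,0,0,0.6,0,0,0]]' >/dev/null ; python3 chk.py
```

```text
t16.67 r85.2 a159.4 yawerr0.1 z99.76 Ftool [ 0.33 -0.6  -1.65]
t16.92 r85.0 a159.4 yawerr0.1 z99.56 Ftool [-1.34 -1.12 -6.39]
```

```bash

python3 steer.py '[[10,0,0,-0.6,0,0,0],[10,0,0,-0.6,0,0,0],[10,0,0,-0.6,0,0,0],[10,0,0,-0.6,0,0,0],[10,0,0,-0.6,0,0,0],[10,0,0,-0.6,0,0,0],[10,0,0,-0.6,0,0,0],[10,0,0,-0.6,0,0,0],[10,0,0,-0.6,0,0,0],[10,0,0,-0.6,0,0,0]]' >/dev/null; python3 chk.py; python3 - <<'E'
from h import *
f=wrist();im=f["image"];np.savez("w5.npz",**f)
hsv=cv2.cvtColor(im,cv2.COLOR_RGB2HSV)
m=((hsv[:,:,1]>90)&(hsv[:,:,0]<15)).astype(np.uint8)
c=proj(f,(552,-212.3,61));k=m*0;cv2.circle(k,tuple(int(v) for v in c),45,1,-1);m&=k
ys,xs=np.where(m>0);print(c,len(xs),ray(f,(xs.mean(),ys.mean()),65))
f=dict(np.load("w1.npz"));print(proj(f,(552,-212.3,61)),ray(f,(305,215),65))
E
```

```text
t17.75 r85.2 a159.4 yawerr0.2 z99.64 Ftool [-0.45 -0.82 -3.93]
[319.29  85.86] 420 [ 541.67 -203.32   65.  ]
[320.72 211.05] [ 546.21 -200.67   65.  ]
```

```bash

python3 steer.py '[[10,0,-2.2,-0.2,0,0,1.5],[10,0.1,-4.45,-0.2,0,0,3],[10,0.3,-6.7,-0.2,0,0,4.5],[10,0.5,-8.9,-0.2,0,0,6],[10,0.7,-11.1,-0.2,0,0,7.5],[10,1,-13.3,-0.2,0,0,9],[10,1.4,-15.5,-0.2,0,0,10.5],[10,1.9,-17.7,-0.2,0,0,12],[10,2.4,-19.8,-0.2,0,0,13.5],[10,2.9,-22,-0.2,0,0,15],[10,3.5,-24.1,-0.2,0,0,16.5],[10,4.2,-26.3,-0.2,0,0,18],[10,4.2,-26.3,-0.2,0,0,18]]' >/dev/null; python3 chk.py
```

```text
t18.88 r85.2 a142.7 yawerr-1.2 z99.67 Ftool [-0.62  6.25 -3.83]
```

```bash

python3 steer.py '[[10,0,-2.2,0,0,0,1.5],[10,0.1,-4.45,0,0,0,3],[10,0.3,-6.7,0,0,0,4.5],[10,0.5,-8.9,0,0,0,6],[10,0.7,-11.1,0,0,0,7.5],[10,1,-13.3,0,0,0,9],[10,1.4,-15.5,0,0,0,10.5],[10,1.9,-17.7,0,0,0,12],[10,2.4,-19.8,0,0,0,13.5],[10,2.9,-22,0,0,0,15],[10,3.5,-24.1,0,0,0,16.5],[10,4.2,-26.3,0,0,0,18],[10,4.2,-26.3,0,0,0,18]]' >/dev/null; python3 chk.py
python3 steer.py '[[10,0,-1,0,0,0,0.7],[10,0,-2,0,0,0,1.2],[10,0,-2,0,0,0,1.2]]' >/dev/null; python3 chk.py
```

```text
t19.97 r85.3 a124.9 yawerr-1.4 z99.24 Ftool [ 1.4   5.92 -3.45]
t20.22 r85.5 a123.7 yawerr-1.3 z99.04 Ftool [ 1.61  6.58 -3.19]
```

```bash
sed -i 's/>7 else/>11 else/' chk.py
python3 steer.py '[[10,0.2,-1,0,0,0,0.5],[10,0.4,-2,0,0,0,1],[10,0.4,-2,0,0,0,1]]' >/dev/null; python3 chk.py &&
python3 steer.py '[[10,0,-0.7,0,0,0,0],[10,0,-1.5,0,0,0,0],[10,0,-1.5,0,0,0,0]]' >/dev/null; python3 chk.py &&
python3 steer.py '[[10,0,-0.7,0,0,0,0],[10,0,-1.5,0,0,0,0],[10,0,-1.5,0,0,0,0]]' >/dev/null; python3 chk.py
```

```text
t20.47 r85.3 a122.4 yawerr-1.1 z98.88 Ftool [ 0.68  6.28 -3.8 ]
t20.72 r85.3 a121.5 yawerr-0.1 z98.81 Ftool [ 0.35  6.58 -2.82]
t20.97 r85.3 a120.5 yawerr0.9 z98.84 Ftool [ 0.61  6.02 -3.78]
```

```bash

python3 steer.py '[[10,0,-0.5,0,0,0,0],[10,0,-1,0,0,0,0],[10,0,-1,0,0,0,0]]' >/dev/null; python3 chk.py &&
python3 steer.py '[[10,0,-0.5,0,0,0,0],[10,0,-1,0,0,0,0],[10,0,-1,0,0,0,0]]' >/dev/null; python3 chk.py; cat > pic.py <<'E'
from h import *
import sys
f=wrist();cv2.imwrite(sys.argv[1],f["image"][:,:,::-1])
E
python3 pic.py pics/w6.png
```

```text
t21.22 r85.3 a119.9 yawerr1.5 z98.79 Ftool [ 1.25  6.85 -3.15]
t21.47 r85.3 a119.6 yawerr1.7 z98.76 Ftool [ 1.76 10.42 -4.31]
```

View pics/w6.png

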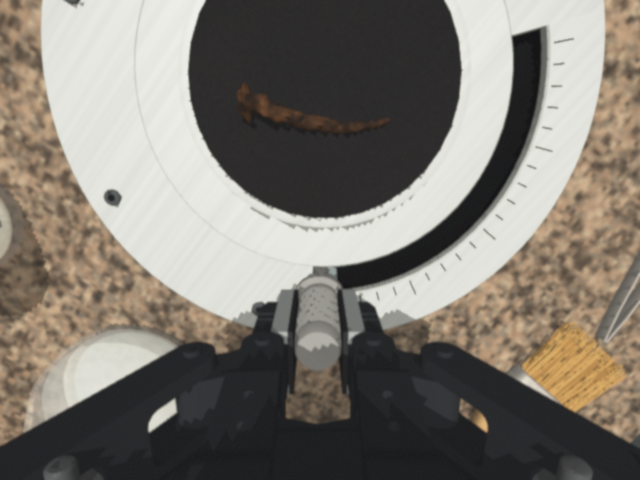

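Pin is against the slot's end wall at zero, nail still central on the platter. Backing off to the bore centre.

```bash

python3 steer.py '[[10,-0.2,1.5,0,0,0,0],[10,-0.3,3,0,0,0,0],[10,-0.3,3,0,0,0,0]]' >/dev/null; python3 chk.py; 
python3 steer.py '[[10,0,0.5,0,0,0,0],[10,0,1,0,0,0,0],[10,0,1,0,0,0,0]]' >/dev/null; python3 chk.py
```

```text
t21.77 r85.9 a120.3 yawerr1.0 z98.75 Ftool [0.15 2.32 0.97]
t22.02 r85.7 a120.4 yawerr0.9 z99.30 Ftool [-0.97  1.76  0.67]
```

```bash

python3 steer.py '[[10,0,0.3,1,0,0,0],[10,0,0.6,2,0,0,0],[10,0,0.6,2,0,0,0]]' >/dev/null; python3 chk.py; 
python3 steer.py '[[10,0,0,1,0,0,0],[10,0,0,2,0,0,0],[10,0,0,2,0,0,0]]' >/dev/null; python3 chk.py
```

```text
t22.27 r85.3 a120.6 yawerr0.7 z97.60 Ftool [-0.33  0.54  0.6 ]
t22.52 r85.3 a120.7 yawerr0.6 z95.54 Ftool [-0.57  0.44  1.38]
```

```bash

python3 steer.py '[[10,0,0.2,1.5,0,0,0],[10,0,0.4,3,0,0,0],[10,0,0.5,4.5,0,0,0],[10,0,0.5,6,0,0,0],[10,0,0.5,6,0,0,0]]' >/dev/null; python3 chk.py; 
python3 steer.py '[[10,0,0,1.5,0,0,0],[10,0,0,3,0,0,0],[10,0,0,4.5,0,0,0],[10,0,0,5.5,0,0,0],[10,0,0,5.5,0,0,0]]' >/dev/null; python3 chk.py
```

```text
t22.93 r85.5 a121.2 yawerr0.1 z89.24 Ftool [ 0.58 -0.48  1.56]
t23.35 r85.4 a121.2 yawerr0.1 z83.90 Ftool [-0.19 -0.09  1.21]
```

```bash

python3 steer.py '[[10,0,0,1,0,0,0],[10,0,0,2,0,0,0],[10,0,0,2,0,0,0]]' >/dev/null; python3 chk.py; 
python3 steer.py '[[10,0,0,0.5,0,0,0],[10,0,0,1,0,0,0],[10,0,0,1,0,0,0]]' >/dev/null; python3 chk.py;
python3 steer.py '[[10,0,0,0.4,0,0,0],[10,0,0,0.8,0,0,0],[10,0,0,0.8,0,0,0]]' >/dev/null; python3 chk.py
```

```text
t23.60 r85.1 a121.1 yawerr0.3 z83.12 Ftool [-2.43  2.07 -5.69]
t23.85 r84.9 a121.0 yawerr0.3 z83.08 Ftool [ -4.35   3.42 -13.8 ]
t24.10 r84.9 a121.0 yawerr0.3 z83.01 Ftool [ -7.34   6.17 -18.6 ]
```

```bash

python3 steer.py '[[10,0,0,-1,0,0,0],[10,0,0,-1.5,0,0,0],[10,0,0,-1.5,0,0,0]]' >/dev/null; python3 chk.py; 
python3 steer.py '[[45,0,0,0,0,0,0],[45,0,0,0,0,0,0],[45,0,0,0,0,0,0],[45,0,0,0,0,0,0],[45,0,0,0,0,0,0],[45,0,0,0,0,0,0]]'; python3 steer.py '[[45,0,0,-5,0,0,0],[45,0,0,-15,0,0,0],[45,0,0,-40,0,0,0],[45,0,0,-75,0,0,0],[45,0,0,-110,0,0,0],[45,0,0,-140,0,0,0],[45,0,0,-140,0,0,0]]';python3 pic.py pics/w7.png
```

```text
t24.35 r85.0 a121.1 yawerr0.3 z83.09 Ftool [-3.01  2.85 -7.35]
time: 24.85
position: [507.5, -138.7, 81.8]
eef_rot: [[0.52, -0.854, -0.0], [-0.854, -0.52, 0.0], [-0.0, 0.0, -1.0]]
contact_force: [-0.9, 0.4, -0.1]
gripper_width: 45.2
grasp_force: 0.0
time: 25.43
position: [511.2, -140.5, 230.7]
eef_rot: [[0.52, -0.854, 0.013], [-0.854, -0.52, -0.007], [0.012, -0.007, -1.0]]
contact_force: [0.7, -0.4, 0.5]
gripper_width: 44.5
grasp_force: 0.0
```

View pics/w7.png

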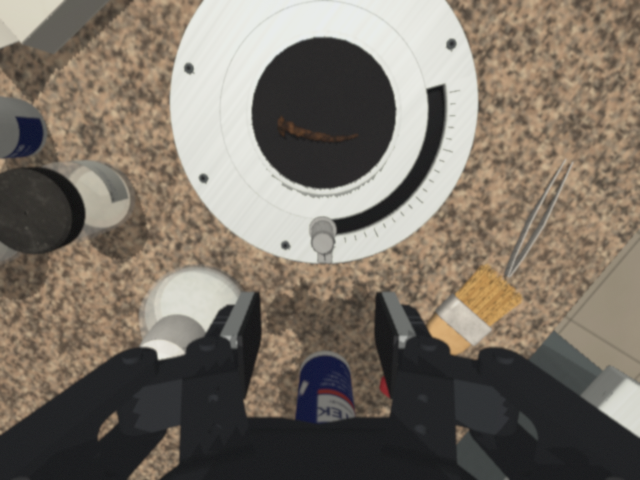

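Pin stands released at the zero end, head (322,243), collar (321,227), nail central. A quick numeric check that it is seated.

```bash
python3 steer.py '[[45,0,0,-5,0,0,0],[45,0,0,-5,0,0,0],[45,0,0,-5,0,0,0]]' >/dev/null; python3 - <<'E'
from h import *
f=wrist();im=f["image"];c=im[205:270,290:360]
cv2.imwrite("pics/w8.png",cv2.resize(c,None,fx=8,fy=8,interpolation=2)[:,:,::-1])
z=np.array([552+85*np.cos(np.radians(121.6)),-212.3+85*np.sin(np.radians(121.6))])
for h in(10,13,16):print(h,"collar c",(proj(f,(*z,h+41))-[290,205])*8,"head c",(proj(f,(*z,h+81))-[290,205])*8, "head r",8.5*387/(f["origin"][2]-h-81)*8)
E
```

```text
10 collar c [223.98 135.88] head c [224.97 239.93] head r 103.35394849573397
13 collar c [224.05 142.75] head c [225.05 248.97] head r 104.5862099822674
16 collar c [224.11 149.76] head c [225.14 258.22] head r 105.84820988021303
```

View pics/w8.png

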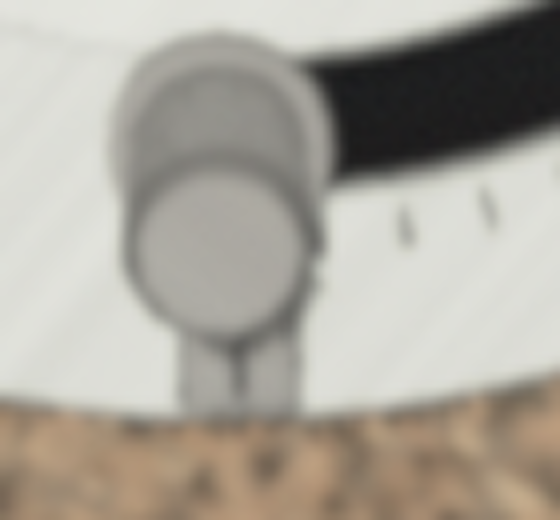

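The crop shows the pin upright with its collar flush on the cover, and the contact height puts the tip at most about 11.5 mm above the bench. Handing in.

```bash
python3 -c "
from bench import arm, ticket, grab_frame
print(ticket.finish_job())"
```

```text
the job is handed in; nothing more can be done
None
```

I handed the job in at about 26 s on the robot's clock. The pin paused 0.8 s in the notch, then went down the zero bore; it stands released and upright, tip about 11.5 mm above the bench (limit 14 mm). The nail is still near the middle of the platter, and no verdict was printed.

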